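# Clear the bench after a brake job

### The arm

A 6-joint arm with a two-finger parallel gripper is mounted at the origin on the work surface. World frame = base frame: x ahead of the robot, y to its left, z up, the work surface at z = 0. Lengths are in m, angles in rad, forces in N, time in s.
With the tool pointing down it reaches from about 0.2 to 0.875 m from the base axis. Payload 3.4 kg.
Tool frame: the origin (TCP) lies at the centre of the arm's flange, where the gripper is bolted on; the fingertips stand 199 mm ahead of it and the grasp point (between the pads) lies 180 mm ahead of it; z points along the fingers, y is the line along which they close (so a half turn about z gives the same grasp; the last joint's range is limited). The gripper opens to 94 mm and grips with 3 to 60 N. Pads are 16 mm wide; open, the fingers measure 119 mm over their backs; the gripper's body (75 mm by 177 mm) begins 78 mm behind the grasp point.
Start: joints at [-1.447, 0.276, 1.505, -0, 1.361, -0.121], TCP at [0.139, -0.558, 0.405] pointing down, gripper open.
Joint ranges: [-2.89, 2.89], [-0.75, 2.08], [0.22, 2.7], [-1.18, 4.32], [0.11, 2.71], [-2.7, 2.7]. Speed limits (rad/s): [2.57, 2.57, 3.14, 3.14, 3.14, 3.14].

### API

Orientations are given as [roll, pitch, yaw] about the fixed x, y, z axes, in that order (R = Rz(yaw) Ry(pitch) Rx(roll)).
In Python, from station import * gives the robot as it stands. Calls block until the motion is done:
- reach(position, orientation): joint-space move of the TCP to a pose.
- move_l(position, rate=0.15, frame=None, max_force=None): straight line of the TCP; frame=None keeps the orientation; rate is the mean speed in m/s. With max_force (N) it stops when the force on the tool has changed by that much, and returns True; else False.
- move_j(angles): joint-space move.
- set_gripper(opening, newtons=None): opening from 0.0 (shut) to 1.0 (fully open); newtons is the grip in N (None keeps the last); returns when the fingers have stopped.
- hold(seconds).
- inverse_kinematics(position, orientation): joint angles nearest the present ones, or None.
- get_obs(): the state.
- get_image(name): name is "side" or "top" or "wrist"; returns (picture, depth): 384x512x3 uint8, red, green, blue; 384x512 float32, m along the optical axis (not along the pixel's ray), 0 where there is no reading.
- camera_model(name): a dict with "intrinsics" (3x3 intrinsics, pixels), "extrinsics" (4x4, takes a point from camera to world coordinates); the wrist camera has in their place "mount" (4x4, takes a point from camera to tool coordinates, whose origin is the TCP and whose axes are the flange's). Camera axes: x right, y down, z forward; pixel columns grow to the right and rows downward; lengths in m; the calibration is good to about 2 mm. A picture is of the moment at which its call begins: read the wrist's pose just before it. camera_model takes no time and is no camera call.
A pose or a line that the arm cannot do raises Unreachable and nothing moves.
- close_job(): hands the job in; it is judged then, once.
Trained networks look in the newest picture that a camera, given by its name, has taken for a name from the list of things; names that differ only in an ending like _2 or _b are one class to them, and where a whole thing is asked for, a point or a joint stands for the part that bears it (a point fixed in the world has none). Each returns a list of dicts, best first, with "score" (0 to 1); they miss things now and then, are a little off and sometimes report something else, mostly with a low value. They report only what shows in the picture. A call takes as long as a camera call. They do not tell look-alikes from the thing itself.
- boxes_of(target, camera): "box" ([left, top, right, bottom] in pixels, round what is visible of it).
- cut_out(target, camera): "pixels" (384x512 bool, what is visible of it) and "box" ([left, top, right, bottom] in pixels, round what is visible of it).
The state is a dict: "time": time; "joint_positions": joint angles; "qd": joint speeds; "effort": joint torques, N m; "eef_pos": TCP position; "tool_rot": TCP orientation; "force": force on the tool from outside, world axes, zero at the start; "moment": the same for the moment, N m; "grip_width": opening from 0.0 (shut) to 1.0 (fully open); "grasp_force": force on a finger pad.
Only numpy, scipy, OpenCV 4.12 (cv2) and the standard library are available. Lean on these libraries where they do the work, as an engineer would, in place of code of your own. Each camera call takes 0.05 s, during which the arm holds its last target. There are 200 camera calls.

### The job

Clear up after the brake job: hang each spanner on the bench by its ring end on the peg of its own colour, slid right down against the leaning tool board, and lay all the spare brake pads flat in the top drawer of the tool chest, then push that drawer fully shut. Leave the bottle, the tin and the can where they stand.

Things in the scene. Friction and masses are not known exactly. Their poses are not given: they have to be found in the camera images.
- spanner_red: steel combination spanner, 208 mm long, 0.18 kg, red sleeve (90 x 15 x 10 mm, at z 1 to 11 mm) round the shaft, centred on the origin. Origin: on the bench-side face, under the sleeve's middle and balance point; x along the shaft to the closed ring, z up at the start. Ring: 12 mm thick, 34 mm outside, clear hole 22 mm; the open jaw ends at x = -105 mm
- ring_red (a point): centre of the ring's hole on the red spanner, 85 mm along x from the spanner's origin and 6 mm up; axes as the spanner's
- peg_red_root (a point): foot, on the board's face, of the round steel peg marked red (red disc at its foot, red tag above it): 8 mm in diameter, 62 mm long. z outward along the peg (45 degrees up, towards the robot, square to the board), x up the board's slope, y level along the board. Which of the three pegs has which colour changes
- spanner_yellow: steel combination spanner, 208 mm long, 0.18 kg, yellow sleeve (90 x 15 x 10 mm, at z 1 to 11 mm) round the shaft, centred on the origin. Origin: on the bench-side face, under the sleeve's middle and balance point; x along the shaft to the closed ring, z up at the start. Ring: 12 mm thick, 34 mm outside, clear hole 22 mm; the open jaw ends at x = -105 mm
- ring_yellow (a point): centre of the ring's hole on the yellow spanner, 85 mm along x from the spanner's origin and 6 mm up; axes as the spanner's
- peg_yellow_root (a point): foot, on the board's face, of the round steel peg marked yellow (yellow disc at its foot, yellow tag above it): 8 mm in diameter, 62 mm long. z outward along the peg (45 degrees up, towards the robot, square to the board), x up the board's slope, y level along the board. Which of the three pegs has which colour changes
- spanner_blue: steel combination spanner, 208 mm long, 0.18 kg, blue sleeve (90 x 15 x 10 mm, at z 1 to 11 mm) round the shaft, centred on the origin. Origin: on the bench-side face, under the sleeve's middle and balance point; x along the shaft to the closed ring, z up at the start. Ring: 12 mm thick, 34 mm outside, clear hole 22 mm; the open jaw ends at x = -105 mm
- ring_blue (a point): centre of the ring's hole on the blue spanner, 85 mm along x from the spanner's origin and 6 mm up; axes as the spanner's
- peg_blue_root (a point): foot, on the board's face, of the round steel peg marked blue (blue disc at its foot, blue tag above it): 8 mm in diameter, 62 mm long. z outward along the peg (45 degrees up, towards the robot, square to the board), x up the board's slope, y level along the board. Which of the three pegs has which colour changes
- board: pale grey tool board, fixed, leaning back 45 degrees, face 300 mm wide, 270 mm up the slope. Origin: on the bench below the middle of the face's lower edge (30 mm up); x level, away from the robot, y along the board. Three pegs 90 mm apart stand square on the face, 215 mm up the slope from its lower edge; top edge 221 mm above the bench, tags to 244 mm
- pad1: motorcycle brake pad: copper-coloured backing plate 72 x 36 x 6 mm with a dark friction block 54 x 34 x 6 mm on it, 12 mm thick in all. Origin: centre of the underside of the backing plate; x along its length, z up through the friction block. 0.09 kg
- pad2: motorcycle brake pad: copper-coloured backing plate 72 x 36 x 6 mm with a dark friction block 54 x 34 x 6 mm on it, 12 mm thick in all. Origin: centre of the underside of the backing plate; x along its length, z up through the friction block. 0.09 kg
- pad3: motorcycle brake pad: copper-coloured backing plate 72 x 36 x 6 mm with a dark friction block 54 x 34 x 6 mm on it, 12 mm thick in all. Origin: centre of the underside of the backing plate; x along its length, z up through the friction block. 0.09 kg
- chest: black bench-top tool chest, fixed, 220 mm deep (x), 260 wide (y), 150 high, with two drawers one above the other. Origin: centre of its underside; its drawers face its own -x, and slide out that way
- chest_drawer0 (a joint): the chest's top drawer: how far it is pulled out (m), 0 fully shut, 0.150 fully out; slides with about 1 N of friction and stays where it is left. May be slightly ajar at the start
- chest_drawer0_handle (a point): middle of the top drawer's horizontal bar handle: round bar 11 mm thick, 120 mm long, its axis 35 mm in front of the drawer front (29 mm clear behind it) and 112 mm above the bench; axes as the chest's
- drawer_floor (a point): centre of the top drawer's inner floor, moves with it, 85 mm above the bench; axes as the chest's. Inside 175 mm along x, 216 mm along y; side walls rise 43 mm above the floor, the front panel (inner face 87 mm from here in -x) 51 mm. Fully out, the front 140 mm of the inside lies clear of the chest's top
- fluid: bystander: white plastic bottle with yellow cap, 56 mm in diameter, 120 mm tall; origin at the centre of its underside
- tin: bystander: open aluminium tin, 76 mm in diameter, 60 mm tall; origin at the centre of its underside
- can: bystander: closed can with a green label, 66 mm in diameter, 90 mm tall; origin at the centre of its underside
Not all that is in view belongs to the job. Leave any green or pink look-alike of the spanner_blue alone.

How it is judged:
On the way, in this order (a step that is already met when the one before it is completed fails the run):
1. the top drawer has been pulled open by more than 60 mm (value of joint chest_drawer0 above 0.06 m), for 0.2 s.
2. every brake pad present lies flat in the open top drawer, let go (x of pad1 in the frame of drawer_floor between -0.088 and 0.088 m and y of pad1 in the frame of drawer_floor between -0.108 and 0.108 m and z of pad1 in the frame of drawer_floor between -0.006 and 0.032 m and angle between the z axis of each of pad1, pad2, pad3 and the z axis of drawer_floor, either way round below 0.3 rad and linear speed of each of pad1, pad2, pad3 below 0.05 m/s and contact force between each of pad1, pad2, pad3 and the fingers below 0.1 N and x of pad2 in the frame of drawer_floor between -0.088 and 0.088 m and y of pad2 in the frame of drawer_floor between -0.108 and 0.108 m and z of pad2 in the frame of drawer_floor between -0.006 and 0.032 m and x of pad3 in the frame of drawer_floor between -0.088 and 0.088 m and y of pad3 in the frame of drawer_floor between -0.108 and 0.108 m and z of pad3 in the frame of drawer_floor between -0.006 and 0.032 m), for 0.2 s.
At the end, for the whole second after the job is handed in: Spanners hang on pegs of their colour: ring centre within 19 mm of the peg's foot, flat to the board within 0.25 rad. Pads lie flat (0.3 rad) on the drawer's floor or on another pad; drawer shut to within 6 mm; all released and at rest (all of step 2 and distance between ring_red and peg_red_root below 0.019 m and angle between the z axis of spanner_red and the z axis of peg_red_root, either way round below 0.25 rad and linear speed of each of spanner_red, spanner_yellow, spanner_blue below 0.05 m/s and contact force between each of spanner_red, spanner_yellow, spanner_blue and the fingers below 0.1 N and distance between ring_yellow and peg_yellow_root below 0.019 m and angle between the z axis of spanner_yellow and the z axis of peg_yellow_root, either way round below 0.25 rad and distance between ring_blue and peg_blue_root below 0.019 m and angle between the z axis of spanner_blue and the z axis of peg_blue_root, either way round below 0.25 rad and value of joint chest_drawer0 below 0.006 m); the robot touches nothing.
It fails at once if the bottle, tin or can is shifted by more than 30 mm or tipped over (distance of any of fluid, tin, can from where it was at the start of the episode above 0.03 m or angle between any of fluid, tin, can's own z axis and vertical above 0.5 rad).
Of spanner_red, spanner_yellow, spanner_blue only 2 to 3 are there at a start; the rules pass over those that are not, and their reading is None.
Of pad1, pad2, pad3 only 2 to 3 are there at a start; the rules pass over those that are not, and their reading is None.
At some moment in a run one of spanner_red, spanner_yellow, spanner_blue, pad1, pad2, pad3 may be knocked a few centimetres aside while the robot is not near it.
It also fails if it takes over 210 s, if anything falls off the work surface, if the arm or the gripper's body presses on something with over 40 N, if the wrist force passes 120 N, or if a joint passes its speed limit or range.

## Working session

There is one attempt and no reset: what is moved stays moved. The work goes in short steps, each a Python script; the robot and the scene stay as the last script left them, time stands still between calls to the robot, and variables do not carry over. Pictures are saved under pics/ and viewed, at most 14 in all, crops included, and the job is handed in when it is done.

```bash
mkdir -p pics; ls
cat > h.py <<'E'
from station import *
import numpy as np, cv2
from scipy.spatial.transform import Rotation as Ro
def pts(name, depth, tool=None):
    m=camera_model(name); K=np.array(m["intrinsics"])
    v,u=np.mgrid[0:384,0:512]
    P=np.stack([(u-K[0,2])/K[0,0]*depth,(v-K[1,2])/K[1,1]*depth,depth],-1)
    T=np.array(m["extrinsics"]) if "extrinsics" in m else tool@np.array(m["mount"])
    W=P@T[:3,:3].T+T[:3,3]; W[depth<=0]=np.nan
    return W
def toolT():
    o=get_obs(); T=np.eye(4); T[:3,:3]=Ro.from_euler('xyz',o["tool_rot"]).as_matrix(); T[:3,3]=o["eef_pos"]; return T
def shot(name,fn=None):
    T=toolT(); im,d=get_image(name)
    if fn: cv2.imwrite('pics/'+fn+'.png',im[:,:,::-1])
    return im,pts(name,d,T)
E
python3 - <<'E'
from h import *
print(get_obs()); 
for c in ("top","side"):
    im,W=shot(c,c+"0"); np.save(c+"W.npy",W); print(c,np.round(camera_model(c)["extrinsics"],3).tolist())
    for n in ["spanner_red","spanner_yellow","spanner_blue","pad1","chest","chest_drawer0_handle","board","fluid","tin","can"]:
        for r in cut_out(n,c):
            if r["score"]<.3: continue
            P=W[r["pixels"]]; P=P[~np.isnan(P[:,0])]
            print(n,round(r["score"],2),np.array(r["box"]).astype(int),np.round(np.median(P,0),3),np.round(np.percentile(P,2,axis=0),3),np.round(np.percentile(P,98,axis=0),3))
E
```

```text
pics
{'time': 0.0, 'joint_positions': array([-1.44698069e+00,  2.76574042e-01,  1.50611995e+00,  1.71078340e-05,
        1.36068606e+00, -1.21009902e-01]), 'qd': array([-1.03045124e-03, -1.10155751e-05, -1.28399291e-03, -1.60259192e-03,
       -1.03340453e-04, -1.74102152e-03]), 'effort': array([ 2.25913423e-04, -4.04583442e+01, -2.37223881e+01,  7.01517938e-02,
        3.44622054e-02, -1.56934207e-04]), 'eef_pos': array([ 0.1393387 , -0.55764434,  0.40382163]), 'tool_rot': array([-3.13982034e+00, -2.32368268e-04,  2.44821750e-01]), 'force': array([-0.61547421,  0.49480304, -0.26128264]), 'moment': array([-0.03214205, -0.00257737,  0.0215032 ]), 'grasp_force': 0.0, 'grip_width': 0.9974830708015676}
top [[0.028, -0.99, 0.14, 0.35], [-1.0, -0.027, 0.013, -0.068], [-0.009, -0.14, -0.99, 1.439], [0.0, 0.0, 0.0, 1.0]]
spanner_red 0.67 [208 201 271 238] [ 0.436 -0.02   0.012] [ 0.384 -0.1   -0.   ] [0.493 0.073 0.018]
spanner_red 0.65 [276 230 331 249] [ 0.393 -0.229  0.012] [ 0.368 -0.303  0.002] [ 0.412 -0.144  0.019]
spanner_yellow 0.76 [133 220 192 245] [0.396 0.24  0.012] [0.364 0.15 
[... 1698 characters left out ...]
4  0.051 -0.003] [0.692 0.093 0.017]
chest 0.79 [251  89 324 161] [0.707 0.303 0.142] [0.567 0.207 0.01 ] [0.859 0.486 0.157]
chest_drawer0_handle 0.69 [248 110 285 150] [0.619 0.302 0.115] [0.561 0.201 0.077] [0.681 0.424 0.143]
board 0.76 [236 186 315 288] [ 0.574 -0.279  0.116] [ 0.452 -0.404  0.004] [ 0.71  -0.096  0.219]
board 0.64 [272 231 303 244] [ 0.619 -0.348  0.216] [ 0.564 -0.376  0.153] [ 0.653 -0.289  0.248]
fluid 0.84 [313 177 333 207] [ 0.808 -0.049  0.07 ] [ 0.786 -0.063  0.007] [ 0.837 -0.025  0.121]
tin 0.73 [247 109 284 151] [0.616 0.304 0.114] [0.561 0.201 0.062] [0.681 0.424 0.143]
can 0.57 [196 119 212 141] [0.346 0.404 0.063] [ 0.31   0.387 -0.002] [0.377 0.473 0.095]
```

Run:
```python
import cv2
for c,(a,b,l,r) in {"top":(60,320,50,440),"side":(80,350,150,400)}.items():
    im=cv2.imread(f'pics/{c}0.png')[a:b,l:r]; s=800/im.shape[1] if c=="top" else 600/im.shape[0]; s=min(s,600/im.shape[0])
    cv2.imwrite(f'pics/{c}0c.png',cv2.resize(im,None,fx=s,fy=s,interpolation=cv2.INTER_CUBIC)); print(c,s)
```

```text
top 2.051282051282051
side 2.2222222222222223
```

View pics/top0c.png

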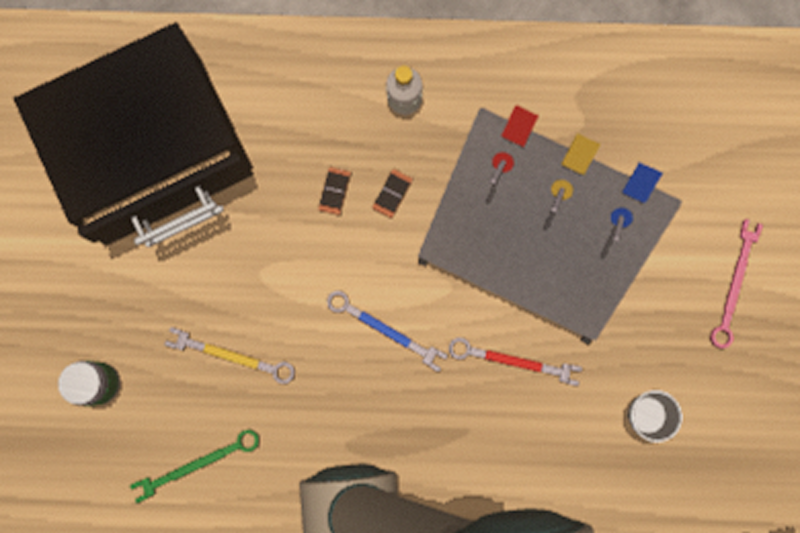

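View pics/side0c.png

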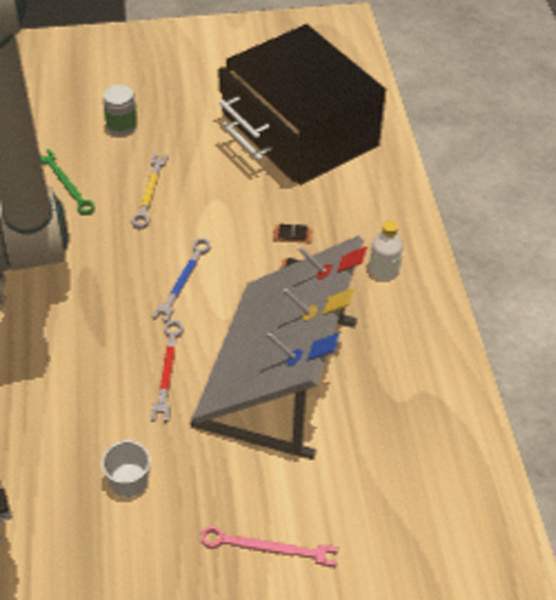

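Top view (crop): chest upper left with its bar handles near (180,225); two pads at (336,190) and (392,193). Pegs run red, yellow, blue from left to right at (503,162), (561,190), (622,217). Spanners: yellow at (231,356), blue (385,330), red (514,361). Green and pink are decoys. The side view agrees, and I see no third pad. Next I'll get geometry from the clouds.

```bash
cat >> h.py <<'E'
HUE={'red':((0,6),(174,180)),'yellow':((20,30),),'blue':((105,125),)}
def cmask(im,col,smin=110):
    h=cv2.cvtColor(im,cv2.COLOR_RGB2HSV); m=np.zeros(h.shape[:2],bool)
    for a,b in HUE[col]: m|=(h[...,0]>=a)&(h[...,0]<=b)&(h[...,1]>smin)&(h[...,2]>60)
    return m
E
python3 - <<'E'
from h import *
for c in ("top","side"):
    im=cv2.imread(f'pics/{c}0.png')[:,:,::-1].copy(); W=np.load(c+'W.npy')
    Z=W[...,2]; x,y=W[...,0],W[...,1]
    m=(Z>.13)&(Z<.17)&(y>.15)&(x>.5)
    r=cv2.minAreaRect(W[m][:,:2].astype(np.float32)); print(c,'chesttop',np.round(r[0],3),np.round(r[1],3),r[2])
    v=cv2.cvtColor(im,cv2.COLOR_RGB2HSV)
    m=(Z>.05)&(Z<.2)&(x>.4)&(y<-.05)&(y>-.42)&(v[...,1]<40)&(v[...,2]<140)
    P=W[m]
    for _ in range(4):
        q=P.mean(0); n=np.linalg.svd(P-q,full_matrices=False)[2][2]; n*=np.sign(n[2]); d=(P-q)@n; P=P[abs(d)<.006]
    print('board n',np.round(n,3),'p',np.round(q,3),len(P))
    for col in HUE:
        mm=cmask(im,col); dd=(W-q)@n
        k=mm&(abs(dd)<.02)&(Z>.15)&(x>.5)&(y<-.05)
        nl,lab,st,ce=cv2.connectedComponentsWithStats(k.astype(np.uint8))
        for i in range(1,nl):
            if st[i,4]>8: print(col,st[i,4],np.round(ce[i]),np.round(np.nanmean(W[lab==i],0),3))
        k=mm&(Z<.03)&(Z>-.01); Q=W[k]
        if len(Q):
            nl,lab,st,ce=cv2.connectedComponentsWithStats(k.astype(np.uint8)); i=1+np.argmax(st[1:,4]); Q=W[lab==i]
            print('sleeve',col,st[i,4],np.round(Q.mean(0),3),np.round(np.ptp(Q,axis=0),3))
E
```

```text
top chesttop [0.711 0.364] [0.232 0.262] 27.945785522460938
board n [-0.644  0.289  0.708] p [ 0.575 -0.238  0.126] 5329
red 206 [303. 121.] [ 0.705 -0.192  0.231]
red 69 [295. 138.] [ 0.668 -0.176  0.188]
sleeve red 121 [ 0.398 -0.21   0.012] [0.026 0.085 0.018]
yellow 193 [333. 135.] [ 0.668 -0.274  0.232]
yellow 55 [324. 151.] [ 0.631 -0.258  0.188]
sleeve yellow 125 [0.393 0.224 0.012] [0.036 0.084 0.022]
blue 189 [362. 149.] [ 0.631 -0.356  0.232]
blue 54 [353. 165.] [ 0.594 -0.339  0.188]
sleeve blue 98 [ 0.44  -0.012  0.013] [0.046 0.077 0.015]
side chesttop [1.361 0.72 ] [1.722 0.298] 29.59328842163086
board n [-0.643  0.291  0.709] p [ 0.577 -0.258  0.132] 1021
red 73 [308. 196.] [ 0.705 -0.193  0.228]
red 26 [295. 202.] [ 0.666 -0.177  0.183]
sleeve red 64 [ 0.397 -0.212  0.009] [0.025 0.092 0.015]
yellow 95 [302. 215.] [ 0.669 -0.275  0.228]
yellow 27 [289. 220.] [ 0.63  -0.258  0.183]
sleeve yellow 54 [0.392 0.224 0.009] [0.036 0.093 0.027]
blue 77 [295. 236.] [ 0.631 -0.357  0.228]
blue 21 [282. 240.] [ 0.594 -0.34   0.184]
sleeve blue 45 [ 0.442 -0.011  0.01 ] [0.047 0.081 0.02 ]
```

```bash
cat >> h.py <<'E'
pi=np.pi
def down(yaw,near=None):
    """orientation with tool down whose y axis is along world angle yaw (mod pi); nearest for joint 6"""
    best=None
    p=get_obs()["eef_pos"] if near is None else near
    for k in (0,pi):
        o=[pi,0,(yaw+pi/2+k+pi)%(2*pi)-pi]; q=inverse_kinematics(p,o)
        if q is not None:
            if best is None or abs(q[5])<best[0]: best=(abs(q[5]),o)
    return best[1]
def go(x,y,z,yaw):
    o=down(yaw,[x,y,z]); reach([x,y,z],o); return o
E
python3 - <<'E'
from h import *
print(np.round(camera_model("wrist")["mount"],3).tolist(), camera_model("wrist")["intrinsics"])
th=np.radians(27.9)
go(.53,.26,.45,th)
im,W=shot("wrist","w1"); np.save("w1W.npy",W); print(get_obs()["time"],get_obs()["joint_positions"])
E
```

```text
[[-0.001, -0.961, -0.276, 0.08], [1.0, -0.001, -0.0, 0.0], [-0.0, -0.276, 0.961, 0.02], [0.0, 0.0, 0.0, 1.0]] [[325.1885598    0.         258.62141612]
 [  0.         325.1885598  194.97359636]
 [  0.           0.           1.        ]]
4.325 [ 3.37045809e-01  2.78445354e-01  1.39001521e+00 -2.31880858e-04
  1.47322366e+00 -1.48692303e-01]
```

View pics/w1.png

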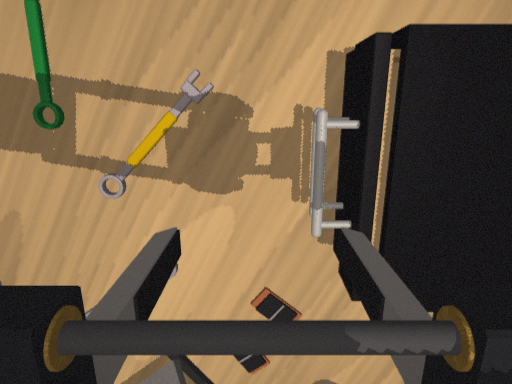

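The wrist view shows the top handle bar at column 320, rows 108 to 235, and the drawer slightly ajar. Next I'll measure the bar and the chest's top.

Run:
```python
from h import *
im=cv2.imread('pics/w1.png')[:,:,::-1].copy(); W=np.load('w1W.npy'); Z=W[...,2]
v=cv2.cvtColor(im,cv2.COLOR_RGB2HSV)
k=(Z>.106)&(Z<.130)&(v[...,2]>90)&(v[...,1]<60); k[:, :300]=0; k[:,340:]=0; k[250:]=0
P=W[k]; r=cv2.minAreaRect(P[:,:2].astype(np.float32)); print(len(P),'bar',r,np.median(P[:,2]),P[:,2].max())
k2=k.copy(); k2[:,330:]=0; P=W[k2]; c=P.mean(0); d=np.linalg.svd(P[:,:2]-c[:2],full_matrices=False)[2][0]; print(c,np.degrees(np.arctan2(*d[::-1])), np.ptp((P[:,:2]-c[:2])@d))
k=(Z>.140)&(Z<.158); k[:, :395]=0; k[300:]=0; P=W[k]
# front edge of chest top: min column per row
e=[W[i,np.where(k[i])[0].min()] for i in range(40,250) if k[i].any()]
e=np.array(e); vx,vy,x0,y0=cv2.fitLine(e[:,:2].astype(np.float32),cv2.DIST_HUBER,0,.01,.01).ravel(); print('edge',np.degrees(np.arctan2(vy,vx)),x0,y0,np.median(e[:,2]))
n=np.array([vy,-vx]); n*=np.sign(n[0]); print('chest x dir',n,'bar to chest front',(np.array([x0,y0])-c[:2])@n)
```

```text
1625 bar ((0.5859730839729309, 0.29948943853378296), (0.028821652755141258, 0.12850424647331238), 28.051403045654297) 0.1164206923381354 0.11956249982625389
[0.57675981 0.29763012 0.11630624] -61.395750807392965 0.1285105516125078
edge -58.6983 0.6157844 0.3524782 0.14873917243744614
chest x dir [0.85444343 0.5195444 ] bar to chest front 0.06184032277134177
```

Run:
```python
from h import *
th=np.radians(28.05); ux=np.array([np.cos(th),np.sin(th),0])
b=np.array([.5772,.2976,0])
set_gripper(.32,25)
o=go(b[0],b[1],.40,th)
print(move_l([b[0],b[1],.294],rate=.1,max_force=12))
set_gripper(0,25); s=get_obs(); print(s["grip_width"],s["grasp_force"],s["force"])
p=np.array(s["eef_pos"])
print(move_l(p-ux*.160,rate=.1,max_force=20)); s=get_obs(); print(s["force"],np.linalg.norm(s["eef_pos"]-p))
set_gripper(.32); p=np.array(get_obs()["eef_pos"]); np.save("hpos.npy",p); print(p)
move_l([p[0],p[1],.42],rate=.2); 
q=p-ux*.0+ux*.08
reach([q[0],q[1],.5],get_obs()["tool_rot"])
im,W=shot("wrist","w2"); np.save("w2W.npy",W); print(get_obs()["time"])
```

```text
False
0.10721317693755202 25.000094175338745 [0.04625456 0.12387522 1.81064177]
True
[1.51862636 0.16661043 0.78548214] 0.1434209348342723
[0.45181432 0.23105387 0.29454151]
10.65
```

View pics/w2.png

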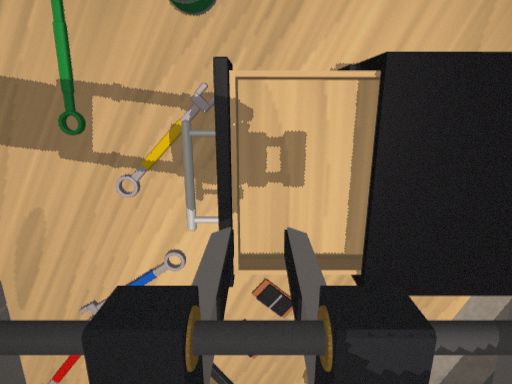

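Run:
```python
from h import *
# drawer geometry from w2
W=np.load('w2W.npy'); h=np.load('hpos.npy'); th=np.radians(28.05); ux=np.array([np.cos(th),np.sin(th)]); uy=np.array([-ux[1],ux[0]])
D=W[...,:2]-h[:2]; a=D@ux; b=D@uy; Z=W[...,2]
k=(Z>.075)&(Z<.095)&(a>0)&(a<.25)&(abs(b)<.15); print('floor',np.median(Z[k]),np.percentile(a[k],[1,99]),np.percentile(b[k],[1,99]))
k=(Z>.128)&(Z<.145)&(a>.01)&(a<.09)&(abs(b)<.08); print('front',np.percentile(a[k],[1,5,50,95,99]),np.median(Z[k]))
set_gripper(1.0)
reach([.60,.03,.45],[pi,0,0]) 
im,W=shot("wrist","w3"); np.save("w3W.npy",W)
for r in cut_out("pad1","wrist"):
    if r["score"]<.3: continue
    m=r["pixels"]; P=W[m]; P=P[~np.isnan(P[:,0])&(P[:,2]>.004)&(P[:,2]<.03)]
    q=cv2.minAreaRect(P[:,:2].astype(np.float32)); print(r["score"],r["box"],q,np.median(P[:,2]))
q=W[(W[...,2]>.09)&(W[...,1]<.02)&(W[...,1]>-.12)&(W[...,2]<.24)]; print('near board',np.round(q[np.argmax(q[:,1])],3) if len(q) else None)
```

```text
floor 0.085058601832667 [0.05642689 0.21629874] [-0.11168008  0.10497583]
front [0.03480834 0.03569161 0.04419222 0.05393486 0.055316  ] 0.13717923757296996
0.97 [206.1, 89.3, 244.8, 151.2] ((0.6571288704872131, 0.07532349228858948), (0.03573962301015854, 0.07181036472320557), 77.40516662597656) 0.01157293433385187
0.79 [272.0, 89.0, 320.0, 152.1] ((0.6556686758995056, -0.015976853668689728), (0.03520045801997185, 0.07163716107606888), 63.15592575073242) 0.011634759323317978
near board [ 0.609 -0.084  0.091]
```

View pics/w3.png

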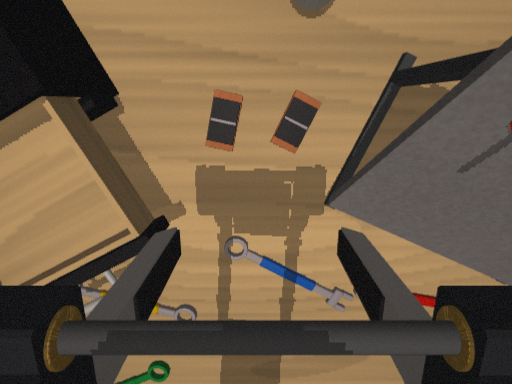

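Both pads measure 36 x 72 mm and sit well away from the board. I'll grip them by their ends, so the gripper body runs parallel to the board edge.

```bash
cat >> h.py <<'E'
th=np.radians(28.05); ux=np.array([np.cos(th),np.sin(th)]); uy=np.array([-ux[1],ux[0]])
def find_pads():
    im,W=shot("wrist"); out=[]
    for r in cut_out("pad1","wrist"):
        P=W[r["pixels"]]; P=P[~np.isnan(P[:,0])&(P[:,2]>.004)&(P[:,2]<.03)]
        if r["score"]<.4 or len(P)<100: continue
        c,(w,l),a=cv2.minAreaRect(P[:,:2].astype(np.float32))
        if w>l: w,l,a=l,w,a+90
        out.append((c[0],c[1],np.radians(a+90),w,l))
    return out
def pick_place_pad(p,a,b=-.003):
    x,y,ang=p[:3]
    o=down(ang,[x,y,.30]); reach([x,y,.32],o)
    print('touch',move_l([x,y,.2008],rate=.1,max_force=15))
    set_gripper(0,20); s=get_obs(); print('grip',s["grip_width"]*94,s["grasp_force"])
    move_l([x,y,.42],rate=.25)
    t=np.load('hpos.npy')[:2]+a*ux+b*uy
    o=go(t[0],t[1],.40,th+pi/2)
    print('grip',get_obs()["grip_width"]*94, move_l([t[0],t[1],.2868],rate=.12,max_force=10), get_obs()["eef_pos"])
    set_gripper(.88); move_l([t[0],t[1],.42],rate=.25); set_gripper(1.0)
E
python3 - <<'E'
from h import *
pick_place_pad((.6571,.0753,np.radians(-12.6)),.135)
reach([.60,.03,.45],[pi,0,0])
L=find_pads(); print(np.round(L,3), get_obs()["time"])
L=[p for p in L if abs(p[3]-.036)<.004 and abs(p[4]-.072)<.005 and p[1]<.06]
if len(L)==1:
    pick_place_pad(L[0],.0855)
    h=np.load('hpos.npy'); q=h[:2]+ux*.0
    reach([q[0],q[1],.48],[pi,0,th]); shot("wrist","w4")
print(get_obs()["time"])
E
```

```text
touch False
grip 71.75352471445663 19.995253086090088
grip 71.6117937178815 False [0.57265069 0.29181845 0.28720806]
[[ 0.655 -0.016  2.678  0.036  0.072]] 22.15
touch False
grip 71.25193935100734 19.997012615203857
grip 71.42355063428947 False [0.52900454 0.26854448 0.28717542]
30.4333
```

View pics/w4.png

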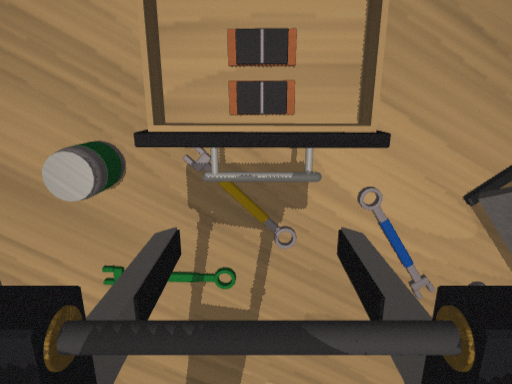

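Both pads lie flat in the drawer, at image positions (262,47) and (262,97). I'll check the fixed cameras for a third pad, then shut the drawer.

Run:
```python
from h import *
for c in ("top","side"):
    im,W=shot(c)
    for r in cut_out("pad1",c): print(c,round(r["score"],2),np.round(r["box"]),np.round(np.nanmedian(W[r["pixels"]],0),3))
h=np.load('hpos.npy'); p=h.copy(); p[2]=.2945
set_gripper(.32,25)
go(p[0],p[1],.40,th); print(move_l(p,rate=.1,max_force=12))
set_gripper(0,25); p=np.array(get_obs()["eef_pos"])
print(move_l(p+np.r_[ux,0]*.156,rate=.1,max_force=15)); s=get_obs(); print(s["force"],np.linalg.norm(s["eef_pos"]-p))
set_gripper(.32); p=np.array(get_obs()["eef_pos"]); move_l([p[0],p[1],.42],rate=.25)
set_gripper(1.0)
reach([.36,.16,.45],[pi,0,0])
im,W=shot("wrist","w5"); np.save("w5W.npy",W); print(get_obs()["time"],p)
```

```text
top 0.66 [129. 165. 150. 183.] [0.572 0.293 0.098]
top 0.49 [137. 188. 145. 195.] [0.512 0.278 0.099]
side 0.69 [252. 136. 264. 142.] [0.577 0.283 0.095]
side 0.59 [245. 138. 253. 146.] [0.538 0.263 0.097]
side 0.42 [191. 277. 217. 306.] [ 0.32  -0.404  0.032]
side 0.34 [315. 176. 331. 208.] [ 0.809 -0.05   0.07 ]
False
True
[-0.32579995 -0.16790863  3.76922344] 0.15146054760070005
40.2167 [0.58589555 0.30204486 0.29456327]
```

View pics/w5.png

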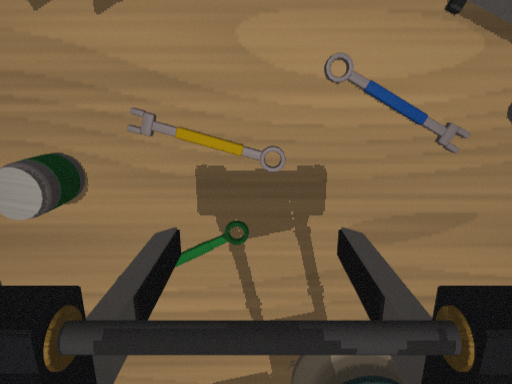

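The drawer is shut (15 N stop after 151 mm). In this view yellow's ring is at (272,158) and blue's ring at (340,68). Next I'll refine the peg feet with a square-on wrist view and check that the hanging poses are reachable.

```bash
cat >> h.py <<'E'
yb=np.radians(-24.2); bx=np.array([np.cos(yb),np.sin(yb),0]); s2=np.sqrt(.5)
N=s2*(np.array([0,0,1])-bx); S=s2*(np.array([0,0,1])+bx)
FOOT={'red':np.array([.667,-.1765,.184]),'yellow':np.array([.6305,-.258,.184]),'blue':np.array([.594,-.3395,.184])}
M=[Ro.from_euler('x',pi),Ro.from_euler('zx',[pi,pi])]   # tool in spanner, two half turns (fixed axes)
RS=Ro.from_matrix(np.c_[S,np.cross(N,S),N])              # hanging spanner
def sleeve(im,W,col):
    k=cmask(im,col)&(W[...,2]>.004)&(W[...,2]<.022)&(W[...,0]<.56)
    nl,lab,st,_=cv2.connectedComponentsWithStats(k.astype(np.uint8)); k=lab==1+np.argmax(st[1:,4])
    P=W[k]; z=np.median(P[:,2]); P=P[P[:,2]>z-.003]
    c,(w,l),a=cv2.minAreaRect(P[:,:2].astype(np.float32))
    if w>l: w,l,a=l,w,a+90
    a=np.radians(a+90); d=np.array([np.cos(a),np.sin(a)]); f=[]
    Q=W[(W[...,2]>.004)&(W[...,2]<.03)][:,:2]-np.array(c)
    t=Q@d; u=Q@np.array([-d[1],d[0]])
    for sg in (1,-1): f.append(int((np.hypot(t-sg*.085,u)<.007).sum()))  # few in the hole
    if f[1]<f[0]: a+=pi
    return np.array(c),a,(round(w,4),round(l,4),round(float(z),4),f)
E
python3 - <<'E'
from h import *
im=cv2.imread('pics/w5.png')[:,:,::-1].copy(); W=np.load('w5W.npy')
for c in ('yellow','blue'):
    p,a,i=sleeve(im,W,c); print(c,np.round(p,4),np.degrees(a),i)
for c in HUE:
    for i in (0,1):
        R=RS*M[i]; qs=[]
        for d in (.007,.12):
            q=inverse_kinematics(FOOT[c]-.085*S+(d-.006+.2)*N,R.as_euler('xyz')); qs.append(None if q is None else np.round(q,2))
        print(c,i,qs)
mid=FOOT['yellow']-.06*S+.37*N
for i in (0,1):
    R=RS*M[i]
    q=inverse_kinematics(mid,R.as_euler('xyz'))
    if q is not None and abs(q[5])<2: break
reach(mid,R.as_euler('xyz')); im,W=shot("wrist","w6"); np.save("w6W.npy",W)
D=W-FOOT['yellow']; h=D@N
hs=cv2.cvtColor(im,cv2.COLOR_RGB2HSV)
k=(hs[...,1]<60)&(abs(h)<.012)&(abs(D@S)<.15)&(W[...,2]>.08); P=W[k]; q=P.mean(0)
print('plane',len(P),np.round(np.linalg.svd((P-q)[::5],full_matrices=False)[2][2],4),'off',np.median((P-FOOT['yellow'])@N), N)
for c in HUE:
    k=cmask(im,c)&(abs(h)<.015)&(W[...,2]>.12)
    nl,lab,st,ce=cv2.connectedComponentsWithStats(k.astype(np.uint8))
    for j in range(1,nl):
        if st[j,4]>40:
            g=W[lab==j]-FOOT[c]; s_,t_,n_=g@S,g@np.cross(N,S),g@N
            print(c,st[j,4],np.round(ce[j]),[np.round([v.min(),np.median(v),v.max()],4) for v in (s_,t_,n_)])
print(get_obs()["time"])
E
```

```text
yellow [0.392  0.2237] 254.09378814697266 (0.0148, 0.0884, 0.0103, [0, 71])
blue [ 0.439  -0.0114] 420.80168533325195 (0.0139, 0.0888, 0.0104, [64, 0])
red 0 [None, array([-0.26, -0.06,  2.22, -0.51,  0.23,  2.18])]
red 1 [None, array([-0.26, -0.06,  2.22, -0.51,  0.23, -0.96])]
yellow 0 [array([-0.56,  0.17,  2.25,  2.14,  0.11, -0.67]), array([-0.6 , -0.1 ,  2.25,  0.54,  0.24,  0.91])]
yellow 1 [array([-0.56,  0.17,  2.25,  2.14,  0.11,  2.48]), array([-0.6 , -0.1 ,  2.25,  0.54,  0.24, -2.23])]
blue 0 [array([-0.81,  0.17,  2.24,  1.65,  0.27, -0.37]), array([-0.93, -0.09,  2.24,  0.94,  0.44,  0.3 ])]
blue 1 [None, None]
plane 44245 [ 0.6449 -0.2906 -0.7069] off -0.00022830502063760075 [-0.64496632  0.28985936  0.70710678]
red 1922 [169.  60.] [array([0.0348, 0.0602, 0.0848]), array([-0.0172, -0.0003,  0.0186]), array([-0.0026,  0.0036,  0.0065])]
red 524 [175. 124.] [array([-0.017 , -0.    ,  0.0121]), array([-0.0148, -0.0024,  0.0142]), array([-0.0016,  0.0016,  0.0063])]
yellow 1887 [259.  60.] [array([0.0347, 0.0601, 0.0847]), array([-0.0179, -0.0004,  0.0164]), array([-0.0027,  0.0038,  0.0062])]
yellow 574 [259. 124.] [array([-0.017 , -0.0012,  0.0121]), array([-0.0153, -0.0004,  0.0144]), array([-0.0019,  0.0018,  0.0124])]
blue 1845 [350.  60.] [array([0.0346, 0.0598, 0.0836]), array([-0.0195, -0.0012,  0.0159]), array([-0.0016,  0.0039,  0.0063])]
blue 510 [343. 124.] [array([-0.0171, -0.0003,  0.012 ]), array([-0.0163,  0.0011,  0.0135]), array([-0.0012,  0.0019,  0.0049])]
41.625
```

View pics/w6.png

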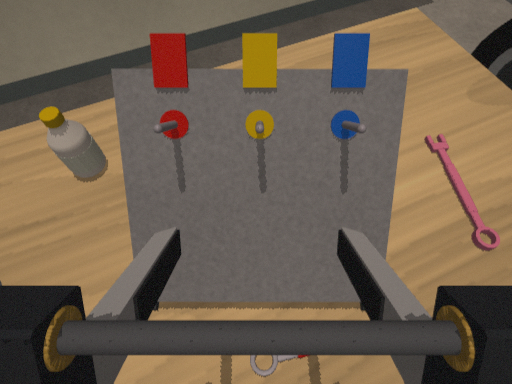

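The feet refine to 2.5 mm further down the slope, giving z of 0.182 as expected. With the tool square to the board, joint 5 runs into its limit, so I'll pitch the tool about the closing axis to make it steeper. Next I'll scan the pitch.

```bash
cat >> h.py <<'E'
for k,t in (('red',-.0003),('yellow',-.0006),('blue',-.0012)): FOOT[k]=FOOT[k]-.0025*S+t*np.cross(N,S)
def tool(O,R,phi,i,gx,ht):
    """TCP pose that holds a spanner at (O,R): tool pitched phi, half turn i, gripped at gx, tip ht over its face"""
    Rt=R*Ro.from_euler('y',phi)*M[i]
    return O+R.apply([gx,0,ht])-.199*Rt.apply([0,0,1]),Rt.as_euler('xyz')
def hang(c,d): return FOOT[c]-.085*S+(d-.006)*N   # origin with the ring centre d out along the peg
E
python3 - <<'E'
from h import *
SP={'yellow':(.392,.2237,254.1),'blue':(.439,-.0114,60.8),'red':(.3975,-.211,75)}
im,W=shot("top"); p,a,info=sleeve(im,W,'red'); print('red',p,np.degrees(a),info)
SP['red']=(*p,np.degrees(a))
for c in SP:
    x,y,a=SP[c]; Rb=Ro.from_euler('z',a,degrees=True)
    for ph in (15,20,25,30):
      for i in (0,1):
        L=[tool(hang(c,.007),RS,np.radians(ph),i,-.015,.005),tool(hang(c,.09),RS,np.radians(ph),i,-.015,.005),tool(np.array([x,y,0]),Rb,np.radians(ph),i,-.015,.005)]
        Q=[inverse_kinematics(*t) for t in L]
        print(c,ph,i,[None if q is None else np.round(q,2).tolist() for q in Q])
E
```

```text
red [ 0.50156206 -0.54574728] 162.78360748291018 (0.0121, 0.0499, 0.0099, [2, 14])
yellow 15 0 [[-0.54, 0.17, 2.05, 0.15, 0.4, 1.33], [-0.56, 0.0, 2.06, 0.13, 0.56, 1.35], None]
yellow 15 1 [[-0.54, 0.17, 2.05, 0.15, 0.4, -1.81], [-0.56, 0.0, 2.06, 0.13, 0.56, -1.8], [0.19, 0.27, 2.18, 0.41, 0.61, 0.14]]
yellow 20 0 [[-0.53, 0.19, 1.97, 0.09, 0.54, 1.4], [-0.55, 0.04, 1.99, 0.08, 0.69, 1.39], None]
yellow 20 1 [[-0.53, 0.19, 1.97, 0.09, 0.54, -1.74], [-0.55, 0.04, 1.99, 0.08, 0.69, -1.75], [0.11, 0.26, 2.23, 0.6, 0.59, -0.11]]
yellow 25 0 [[-0.52, 0.22, 1.89, 0.05, 0.68, 1.43], [-0.54, 0.07, 1.91, 0.05, 0.81, 1.43], None]
yellow 25 1 [[-0.52, 0.22, 1.89, 0.05, 0.68, -1.71], [-0.54, 0.07, 1.91, 0.05, 0.81, -1.72], [0.03, 0.27, 2.28, 0.8, 0.6, -0.36]]
yellow 30 0 [[-0.52, 0.25, 1.82, 0.03, 0.81, 1.46], [-0.53, 0.11, 1.84, 0.03, 0.93, 1.45], [-0.06, 0.3, 2.33, 0.97, 0.63, 2.53]]
yellow 30 1 [[-0.52, 0.25, 1.82, 0.03, 0.81, -1.68], [-0.53, 0.11, 1.84, 0.03, 0.93, -1.69], [-0.06, 0.3, 2.33, 0.97, 0.63, -0.62]]
blue 15 0 [[-0.75, 0.18, 2.05, 0.38, 0.45, 0.93], [-0.81, 0.01, 2.05, 0.34, 0.6
[... 1213 characters left out ...]
[-0.33, 0.21, 1.95, -0.08, 0.55, 1.72], [-0.31, 0.06, 1.96, -0.07, 0.69, 1.73], [-1.03, 0.56, 1.65, 0.36, 0.7, -2.55]]
red 20 1 [[-0.33, 0.21, 1.95, -0.08, 0.55, -1.42], [-0.31, 0.06, 1.96, -0.07, 0.69, -1.41], [-1.03, 0.56, 1.65, 0.36, 0.7, 0.59]]
red 25 0 [[-0.33, 0.24, 1.87, -0.05, 0.69, 1.69], [-0.32, 0.09, 1.89, -0.05, 0.82, 1.7], None]
red 25 1 [[-0.33, 0.24, 1.87, -0.05, 0.69, -1.45], [-0.32, 0.09, 1.89, -0.05, 0.82, -1.44], [-1.06, 0.55, 1.72, 0.53, 0.62, 0.41]]
red 30 0 [[-0.34, 0.27, 1.79, -0.03, 0.82, 1.67], [-0.33, 0.13, 1.81, -0.03, 0.94, 1.68], None]
red 30 1 [[-0.34, 0.27, 1.79, -0.03, 0.82, -1.47], [-0.33, 0.13, 1.81, -0.03, 0.94, -1.46], [-1.1, 0.54, 1.79, 0.74, 0.56, 0.18]]
```

```bash
cat >> h.py <<'E'
PH=np.radians(15); GX,HT=-.015,.0042
def pick(c,look,i,yaw=0.):
    set_gripper(1.0); reach(look,[pi,0,yaw]); im,W=shot("wrist"); p,a,info=sleeve(im,W,c); print(c,np.round(p,4),np.degrees(a)%360,info)
    if not (abs(info[0]-.0145)<.003 and abs(info[1]-.089)<.006 and min(info[3])<10): print('bad measure'); return False
    P,E=tool(np.array([*p,0]),Ro.from_euler('z',a),PH,i,GX,HT)
    set_gripper(.5,40); reach(P+[0,0,.09],E); print('touch',move_l(P,rate=.08,max_force=15))
    set_gripper(0,40); s=get_obs(); print('width',s["grip_width"]*94,s["grasp_force"])
    move_l(P+[0,0,.20],rate=.2); return True
def prehang(c,i,d=.15):
    P,E=tool(hang(c,d),RS,PH,i,GX,HT); reach(P,E)
def slide(c,i):
    for d,r in ((.085,.15),(.0075,.06)):
        P,E=tool(hang(c,d),RS,PH,i,GX,HT); st=move_l(P,rate=r,max_force=20); s=get_obs(); print(d,st,np.round((s["eef_pos"]-P)@np.c_[S,np.cross(N,S),N],4),np.round(s["force"],1))
def release(c,i):
    p=np.array(get_obs()["eef_pos"]); set_gripper(.45); move_l(p+.10*N,rate=.15)
E
python3 - <<'E'
from h import *
if pick('yellow',[.36,.16,.45],1):
    prehang('yellow',1,.11); print(get_obs()["grip_width"]*94,get_obs()["time"]); im,W=shot("wrist","w7"); np.save("w7W.npy",W)
    im,W=shot("side"); cv2.imwrite('pics/s7.png',cv2.resize(im[150:320,170:370,::-1],None,fx=3,fy=3,interpolation=cv2.INTER_CUBIC))
E
```

```text
yellow [0.3919 0.2237] 254.41252899169922 (0.0151, 0.0881, 0.0104, [0, 72])
touch False
width 14.539202940498017 40.00038921833038
14.454710984568603 50.45
```

View pics/w7.png

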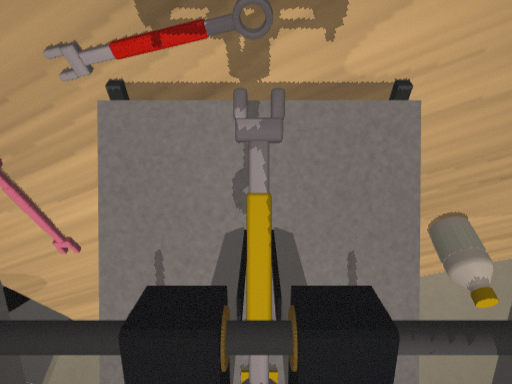

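The wrist view shows yellow held straight, its axis along the board's slope at column 259 and the yellow peg directly behind it. I'll slide it on.

Run:
```python
from h import *
slide('yellow',1); release('yellow',1)
# look square on, from far enough
P=FOOT['yellow']-.06*S+.37*N
for i in (0,1):
    try: reach(P,(RS*M[i]).as_euler('xyz')); break
    except Exception as e: print(e)
shot("wrist","w8"); im,W=shot("side","s8"); print(get_obs()["time"])
```

```text
0.085 False [-0.0005  0.0003 -0.0004] [ 0.5 -0.4 -1.7]
0.0075 False [0.0001 0.     0.0003] [ 0.4 -0.1 -1.5]
56.3167
```

View pics/w8.png

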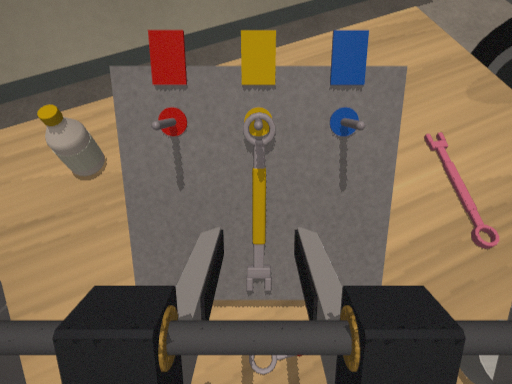

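Yellow hangs flush on its peg, ring around (259,122). Next are blue and red.

Run:
```python
from h import *
if pick('blue',[.36,0,.45],0):
    prehang('blue',0,.12); print(get_obs()["grip_width"]*94)
    slide('blue',0); release('blue',0)
P,E=tool(hang('blue',.2),RS,PH,0,GX,HT); reach(P,E); set_gripper(1.0)
reach([.33,-.2,.45],[pi,0,0]); im,W=shot("wrist"); p,a,info=sleeve(im,W,'red'); print(p,np.degrees(a),info,get_obs()["time"])
for i in (0,1):
    print(i,[None if q is None else np.round(q,2) for q in (inverse_kinematics(*tool(np.array([*p,z]),Ro.from_euler('z',a),PH,i,GX,HT)) for z in (0,.1,.2))])
```

```text
blue [ 0.4393 -0.0117] 60.99979782104492 (0.0136, 0.0873, 0.0104, [63, 0])
touch False
width 14.258615352441272 40.000619888305664
14.601404062946441
0.085 False [-0.0002  0.0013 -0.0007] [-0.8  0.  -1.7]
0.0075 False [0.0001 0.     0.0003] [-0.1 -0.9 -2.3]
[ 0.41316777 -0.25755563] 438.46561431884766 (0.014, 0.0883, 0.0104, [69, 0]) 69.1667
0 [array([-0.53,  0.35,  2.04, -0.39,  0.71, -0.04]), array([-0.53,  0.21,  1.91, -0.3 ,  0.96, -0.16]), array([-0.53,  0.12,  1.75, -0.27,  1.2 , -0.24])]
1 [None, None, None]
```

Red has been knocked to (0.413, -0.258). There the gripper body would pass close to the hanging blue spanner, so I'll grip it 15 mm nearer the ring.

Run:
```python
import h
from h import *
h.GX=.015
Q=[inverse_kinematics(*tool(hang('red',d),RS,PH,0,.015,HT)) for d in (.0075,.13)]; print([None if q is None else np.round(q,2) for q in Q])
if all(q is not None for q in Q) and pick('red',[.33,-.2,.45],0):
    prehang('red',0,.13); print(get_obs()["grip_width"]*94)
    slide('red',0); release('red',0)
    P=FOOT['yellow']-.06*S+.37*N
    reach(P,(RS*M[0]).as_euler('xyz')); shot("wrist","w9")
    for c in ("top","side"): shot(c,c+"9")
print(get_obs()["time"])
```

```text
[array([-0.32,  0.19,  1.96, -0.11,  0.47,  1.75]), array([-0.3 , -0.03,  1.96, -0.1 ,  0.69,  1.75])]
red [ 0.4131 -0.2577] 78.53593444824219 (0.0137, 0.0884, 0.0105, [68, 0])
touch False
width 14.443372012984 40.000943541526794
14.519441845269558
0.085 False [-0.0003 -0.0001 -0.0004] [-0.6 -0.1 -1.6]
0.0075 False [0.0001 0.     0.0003] [ 0.1 -0.1 -1.8]
80.3
```

View pics/w9.png

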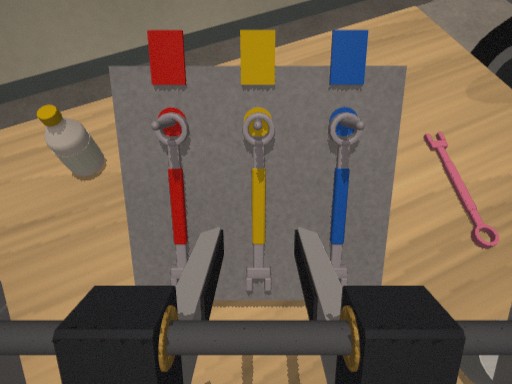

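All three spanners hang flush, with rings at (172,126), (259,126) and (345,127). One last check that the drawer is shut before handing in.

Run:
```python
from h import *
reach([.45,.1,.45],[pi,0,0]); go(.53,.26,.45,np.radians(27.9))
im,W=shot("wrist","w10"); Z=W[...,2]; h=np.load('hpos.npy'); a=(W[...,:2]-h[:2])@ux; b=(W[...,:2]-h[:2])@uy
v=cv2.cvtColor(im,cv2.COLOR_RGB2HSV)
k=(Z>.106)&(Z<.13)&(v[...,2]>90)&(v[...,1]<60)&(a>.1)&(abs(b)<.04)
print('bar',np.percentile(a[k],[2,50,98]))
k=(Z>.130)&(Z<.142)&(a>.15)&(a<.25)&(abs(b)<.08); print('drawer front top edge',np.percentile(a[k],[2,50,98]))
k=(Z>.145)&(Z<.156)&(abs(b)<.08)&(a>.15); print('chest top front',np.percentile(a[k],[.5,2]))
```

```text
bar [0.14377293 0.14809807 0.15388695]
drawer front top edge [0.18385975 0.19077632 0.19940655]
chest top front [0.19891868 0.1994986 ]
```

View pics/w10.png

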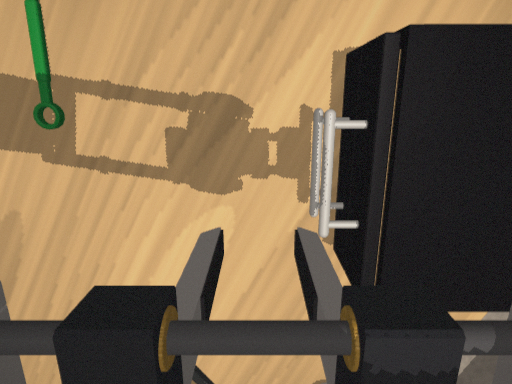

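The drawer's gap has closed: the bar is about 149 mm in from full out, and the front meets the chest's edge. I'm handing in.

Run:
```python
from h import *
print(close_job())
```

```text
the job is handed in; nothing more can be done
None
```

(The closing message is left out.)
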